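# Seal a parts carton with the hand roller

### The arm

A 7-joint arm with a two-finger parallel gripper is mounted at the origin on the work surface. World frame = base frame: x ahead of the robot, y to its left, z up, the work surface at z = 0. Lengths are in m, angles in rad, forces in N, time in s.
With the tool pointing down it reaches from about 0.4 to 0.925 m from the base axis. Payload 4.1 kg.
Tool frame: the origin (TCP) lies on the centre line of the jaws, within the pads' length; the fingertips stand 17 mm ahead of it and the grasp point (between the pads) lies 2 mm behind it (bot.tips_ahead is the distance from the TCP to the fingertips, in m); z points along the fingers, y is the direction in which the jaws open and shut (so a half turn about z gives the same grasp; the last joint's range is limited). The gripper opens to 85 mm and grips with 20 to 120 N. Pads are 22 mm wide; open, the fingers measure 114 mm over their backs; the gripper's body (76 mm by 85 mm) begins 54 mm behind the grasp point. The pads swing forward as they close: fully open they stand 13 mm farther back than shut.
Start: joints at [-1.399, 0.398, 0.045, 1.537, -0.019, 1.207, -0.051], TCP at [0.174, 0.626, 0.248] pointing down, gripper open.
Joint ranges: [-2.82, 2.82], [-0.49, 2.23], [-1.37, 1.46], [0, 2.46], [-1.36, 4.5], [0.23, 2], [-2.94, 2.94]. Speed limits (rad/s): [2.57, 2.57, 3.14, 3.14, 3.14, 3.14, 3.14].

### API

Orientations are given as a unit quaternion [x, y, z, w].
In Python, from rig import bot gives the robot as it stands.
- The arm moves only by the shell command python3 -m creep 'ROWS' [FORCE]. ROWS is JSON, a list of rows, each a list of 3 entries, a list of its own where there are three numbers: the finger opening in mm, from 0 to 85.4, then the shift along the tool's x, y, z in mm, then the turn about the tool's z in rad. In form: [[claw, [dx, dy, dz], yaw], ...]. A call has 1 to 20 rows; each row is the pose to reach, as a shift and turn from the pose measured when the call began, along the tool's axes at that moment; what a row does not reach only later rows make up. A row lasts 1/10 s, in which the tool goes at most 50 mm and 8.59 degrees, less where a joint would pass 70% of its speed; a pose out of reach is approached as far as the arm can. A call with a gripper value outside its range is refused whole. The fingers move at their own pace and stop on an object; FORCE is the grip in N (left out, the last holds). Time passes only in rows, so rows that repeat a pose let the fingers close. It gives the time, the measured TCP pose, the force and the opening at its end, in the units of the state.
- bot.get_state(): the state, without advancing time (a new reading comes with each control period).
- bot.read_camera(name): name is "scene" or "top"; returns the picture (400x640x3 uint8, red, green, blue); there is no depth.
- bot.camera_model(name): a dict with "camera_matrix" (3x3 intrinsics, pixels), "distortion" ([k1, k2, p1, p2, k3] as OpenCV has them; the pictures are not rectified), "xyz" and "orientation" of the camera in the world. Camera axes: x right, y down, z forward; pixel columns grow to the right and rows downward; lengths in m; the calibration is good to about 2 mm. A picture is of the moment at which its call begins. camera_model takes no time and is no camera call.
- bot.hand_in(): hands the job in, once; it reports no verdict.
The state is a dict: "time_s": time; "qpos": joint angles; "dq": joint speeds; "joint_efforts": joint torques, N m; "tool_pos": TCP position; "tcp_rot": TCP orientation; "wrist_force": force on the tool from outside, world axes, zero at the start; "moment": the same for the moment, N m; "grip_width": opening from 0.0 (shut) to 1.0 (fully open).
Only numpy, scipy, OpenCV 4.12 (cv2) and the standard library are available. Lean on these libraries where they do the work, as an engineer would, in place of code of your own. Each camera call takes 0.05 s, during which the arm holds its last target.

### The job

Close and seal the open carton: fold in the two short end flaps first, then the long far flap, and last the long near flap with the glue strip, all down flat. Then take the hand roller and roll the glued lap down along the dark band in a slow pass from the carton's left end to its right end (left and right as seen from the robot), pressing steadily with about 10 N and without crushing the carton. Stand the roller back on its mat and leave everything else on the bench where it is.

Things in the scene. Friction and masses are not known exactly. Their poses are not given: they have to be found in the camera images.
- carton: open brown carton, 132 mm (x) by 230 mm (y), packed heavy: it stands fast on the bench. Origin: centre of its underside; x points away from the robot, y to the robot's left, z up (turned up to 0.45 rad about z). Its four rigid flaps are 4 mm thick; each stays at the angle it is left at; under 1 N at the free edge moves it. Pressed from above, its top with the flaps gives about 1 mm per 4 N and springs back
- flap_left (a joint): short end flap on the carton's left (+y) end; hinge along the carton's x at y = +113 mm, z = 92 mm; 62 mm from hinge to free edge, 122 mm wide; shut, it lies at height 90 to 94 mm. Joint value in rad: 0 folded in flat, 1.57 straight up, above that leaning outward; starts 1.5 to 2.1
- flap_right (a joint): short end flap on the right (-y) end; hinge along the carton's x at y = -113 mm, z = 92 mm; 62 mm from hinge to free edge, 122 mm wide; shut, at height 90 to 94 mm; joint value as flap_left; starts 1.5 to 2.1
- flap_far (a joint): long plain flap on the far (+x) side; hinge along the carton's y at x = +64 mm, z = 96 mm; 76 mm from hinge to free edge, 230 mm wide; shut, at height 94 to 98 mm; joint value as flap_left; starts 1.5 to 2.1
- flap_near (a joint): long glue flap on the near (-x) side; hinge along the carton's y at x = -64 mm, z = 100 mm; 92 mm from hinge to free edge, 230 mm wide; shut, at height 98 to 102 mm, lapping 40 mm over the far flap. Pale glue strip on its inner face; a dark brown band 16 mm wide on its outer face shows where the glue is. Joint value as flap_left; starts 1.5 to 1.9
- lap_left (a point): point on top of the lap (the shut near flap) on the middle of the dark band, at carton x = +10 mm, y = +82 mm, z = 102 mm: 33 mm in from the carton's left end. The roller's middle stands over it when its leading wheel is about at that end
- lap_right (a point): the same at the right end: carton x = +10 mm, y = -82 mm, z = 102 mm. The dark band runs straight from lap_left to lap_right and on to both ends
- roller_grip (a point): centre of the wooden grip bar of the hand roller (a steel carriage on two black rubber rollers in tandem), 72 mm above the underside of the rollers. Bar 92 mm long (x), 26 mm wide (y), 28 mm high, free below it for 18 mm. x: rolling direction (rolls either way), z up. Whole tool 92 x 46 x 86 mm high, 0.4 kg, stands by itself
- roller: the same hand roller; origin on its underside mid-way between the two rollers, 72 mm below roller_grip; same axes. Rollers 30 mm across and 36 mm wide, axles 22 mm before and behind the middle
- mat: the roller's place: a dark rubber mat with a green face, 170 x 130 x 3 mm, fixed to the bench on one side of the carton (left or right varies); origin at the centre of its underside; the roller starts on it
- filter_a_mid (a point): bystander, loose, to be left alone: oil filter canister, dark, 76 mm across, 95 mm high; its centre, half-way up
- filter_b_mid (a point): bystander, loose, to be left alone: oil filter canister, grey, 68 mm across, 85 mm high; its centre, half-way up
- spray_mid (a point): bystander, loose, to be left alone: upright spray can, green body and yellow cap, 62 mm across, 175 mm high; its centre, half-way up
- smallbox_mid (a point): bystander, loose, to be left alone: closed off-white parts box, 70 x 105 x 60 mm high; its centre, half-way up
- tray_mid (a point): bystander, loose, to be left alone: open blue tray of engine valves, 150 x 110 x 40 mm high; its centre, half-way up
- jar_mid (a point): bystander, loose, to be left alone: white jar with red lid, 58 mm across, 58 mm high; its centre, half-way up
- marker_mid (a point): bystander, loose, to be left alone: black marker pen lying down, 115 mm long, 16 mm thick; its centre, half-way up
Mind the look-alikes: they are no part of the job. Leave any green look-alike of the roller alone.

How it is judged:
By the outcome, as a careful person would: the job done as asked, in the order asked, and still so for the second after the job is handed in, with the robot touching nothing.
It also fails if it takes over 72 s, if anything falls off the work surface, if the arm or the gripper's body presses on something with over 40 N, if the wrist force passes 120 N, or if a joint passes its speed limit or range.

## Working session

There is one attempt and no reset: what is moved stays moved. The work goes in short steps, Python scripts to look and compute and a shell command to move; the robot and the scene stay as the last step left them, time stands still between calls to the robot, and variables do not carry over. Pictures are saved under pics/ and viewed, and the job is handed in when it is done.

```bash
ls -la; mkdir -p pics; python3 - <<'E'
from rig import bot
import cv2
print(bot.get_state())
for n in("scene","top"):
    cv2.imwrite(f"pics/{n}0.png",bot.read_camera(n)[:,:,::-1]); print(n,bot.camera_model(n))
E
```

```text
total 12
drwxr-xr-x  3 agent agent 4096 Dec  7 15:50 .
drwxr-xr-x 23 root  root  4096 Dec  7 15:50 ..
drwxr-xr-x  2 agent agent 4096 Dec  7 15:50 pics
{'time_s': 0.0, 'qpos': array([-1.39898306,  0.39918391,  0.04504475,  1.53786499, -0.01873548,
        1.20689532, -0.05067894]), 'dq': array([-9.85157979e-04,  6.24192501e-04,  4.62424370e-04, -5.88205467e-04,
        2.52680193e-05, -1.25228578e-03, -1.24106971e-03]), 'joint_efforts': array([ 2.38602825e-04, -4.75119781e+01,  1.36504255e+00, -2.54224455e+01,
        1.16225818e-02,  9.43739869e-03, -1.05947475e-06]), 'tool_pos': array([0.17369866, 0.62574568, 0.24727554]), 'tcp_rot': array([ 1.34938325e-01,  9.90853530e-01, -9.61621372e-04, -7.82073789e-05]), 'wrist_force': array([0.56225837, 0.07149499, 0.12674561]), 'moment': array([0.00359014, 0.02155906, 0.0325912 ]), 'grip_width': 1.0001679224706133}
scene {'camera_matrix': array([[475.38845929,   0.        , 320.68526759],
       [  0.        , 475.38845929, 195.55173824],
       [  0.        ,   0.        ,   1.        ]]), 'distortion': array([-0.142073,  0.      ,  0.      ,  0.      ,  0.      ]), 'xyz': array([ 1.28284104, -0.22114491,  1.08559787]), 'orientation': array([ 0.74043523,  0.59394404, -0.19583637, -0.24624028])}
top {'camera_matrix': array([[515.67713332,   0.        , 327.65379828],
       [  0.        , 515.67713332, 208.60078679],
       [  0.        ,   0.        ,   1.        ]]), 'distortion': array([-0.15217797,  0.        ,  0.        ,  0.        ,  0.        ]), 'xyz': array([ 0.26294714, -0.06564765,  1.65220689]), 'orientation': array([-0.69411633,  0.71397349, -0.06062832,  0.06905495])}
```

View pics/scene0.png

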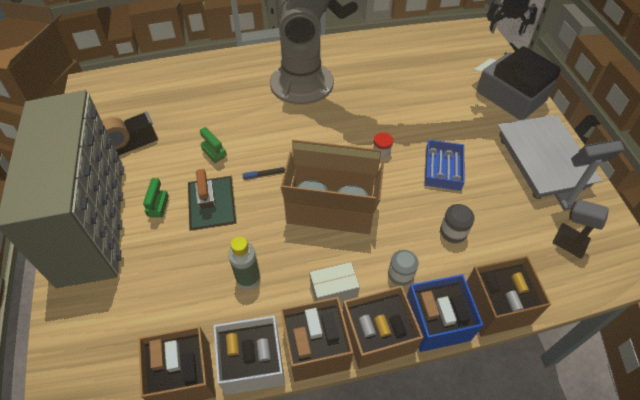

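View pics/top0.png

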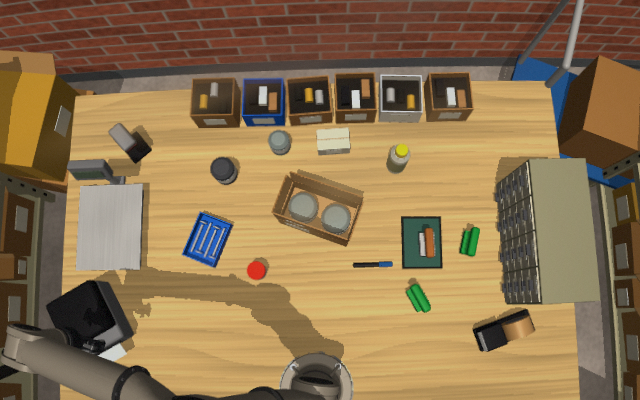

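The top view has the robot base at (316,385), the carton at about (320,208), the mat at (421,242) with the brown-grip roller on it at (428,243), and green look-alikes at (470,241) and (418,297). Next I'll enlarge the carton and the roller.

```bash
cat > h.py <<'E'
import numpy as np, cv2
from scipy.spatial.transform import Rotation as R
from rig import bot
def ray(cam,px):
    m=bot.camera_model(cam); K=np.array(m["camera_matrix"]);D=np.array(m["distortion"])
    u=cv2.undistortPoints(np.array(px,float).reshape(-1,1,2),K,D).reshape(-1,2)
    d=np.c_[u,np.ones(len(u))]
    return np.array(m["xyz"]), R.from_quat(m["orientation"]).apply(d)
def onplane(cam,px,z):
    o,d=ray(cam,px); t=(z-o[2])/d[:,2]; return o+d*t[:,None]
def proj(cam,P):
    m=bot.camera_model(cam); q=R.from_quat(m["orientation"]).inv()
    c=q.apply(np.atleast_2d(P)-m["xyz"])
    return cv2.projectPoints(c,np.zeros(3),np.zeros(3),np.array(m["camera_matrix"]),np.array(m["distortion"]))[0].reshape(-1,2)
def tri(p1,p2):
    a,d=ray("top",p1);b,e=ray("scene",p2);d=d[0]/np.linalg.norm(d[0]);e=e[0]/np.linalg.norm(e[0])
    s=np.linalg.lstsq(np.c_[d,-e],b-a,rcond=None)[0]
    P,Q=a+s[0]*d,b+s[1]*e
    return (P+Q)/2,np.linalg.norm(P-Q)
def crop(img,x0,y0,x1,y1,f,name):
    c=cv2.resize(img[y0:y1,x0:x1],None,fx=f,fy=f,interpolation=cv2.INTER_CUBIC)
    for x in range((x0//10+1)*10,x1,10):
        cv2.putText(c,str(x),((x-x0)*f-8,8),0,.3,(255,255,255),1); cv2.line(c,((x-x0)*f,10),((x-x0)*f,14),(255,255,255),1)
    for y in range((y0//10+1)*10,y1,10):
        cv2.putText(c,str(y),(0,(y-y0)*f+3),0,.3,(255,255,255),1); cv2.line(c,(20,(y-y0)*f),(24,(y-y0)*f),(255,255,255),1)
    cv2.imwrite("pics/"+name,c)
E
python3 - <<'E'
import cv2
from h import crop
t=cv2.imread("pics/top0.png");s=cv2.imread("pics/scene0.png")
crop(t,265,165,375,250,7,"c1.png");crop(s,270,130,395,240,5,"c2.png")
crop(t,395,205,490,320,5,"c3.png");crop(s,130,120,245,235,5,"c4.png")
E
```

```text
(no output)
```

View pics/c1.png

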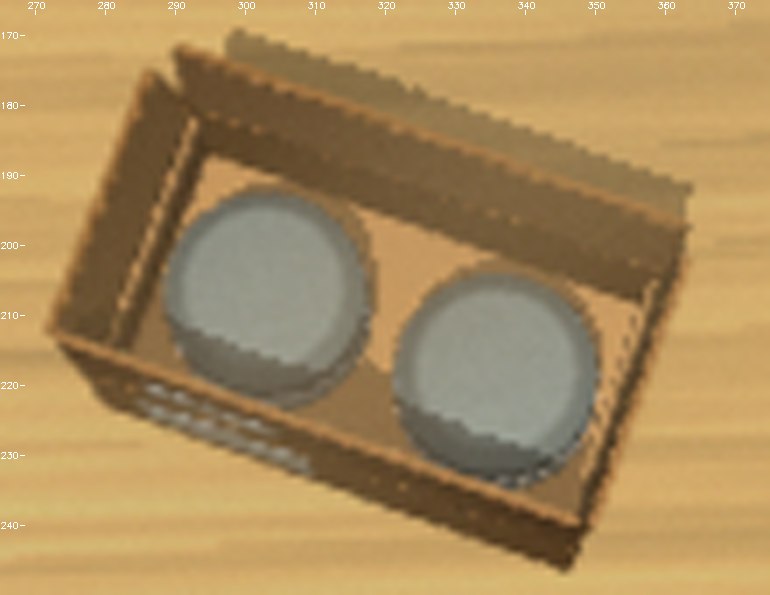

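View pics/c2.png

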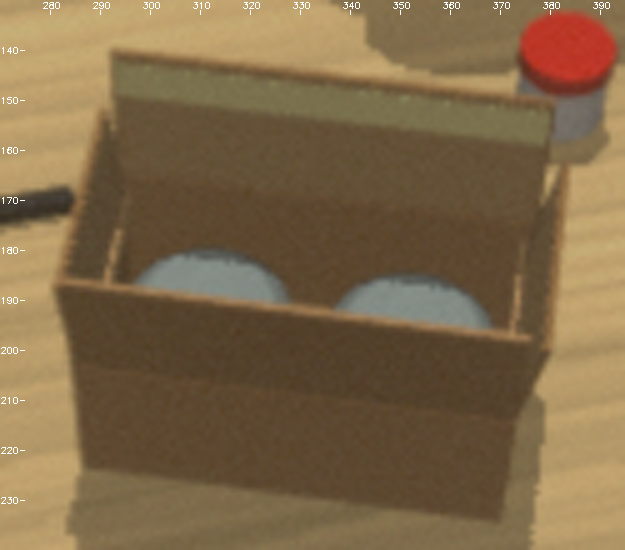

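View pics/c3.png

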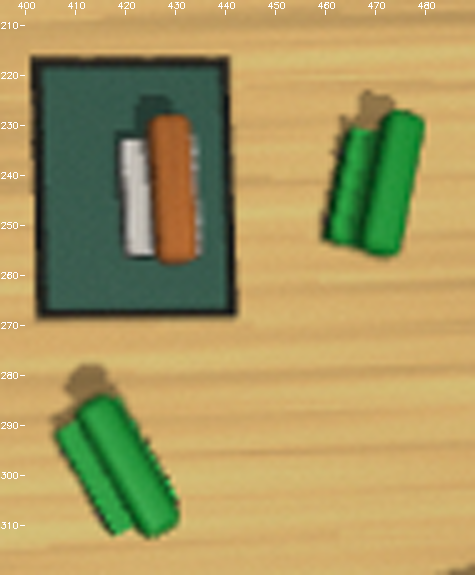

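View pics/c4.png

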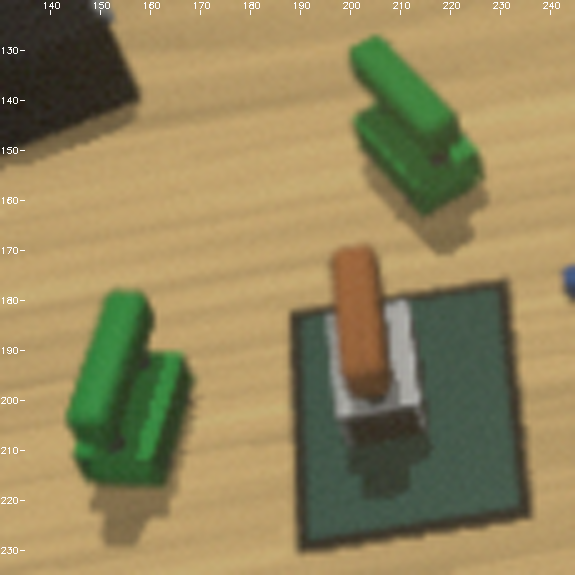

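```bash
python3 - <<'E'
from h import *
np.set_printoptions(precision=4,suppress=True)
far=onplane("scene",[(286.5,223.5),(369.5,234.3)],0)
near=onplane("top",[(281.5,223),(346,246.3)],0)
print("far bottom",far,"near",near, np.linalg.norm(far[0]-far[1]),np.linalg.norm(near[0]-near[1]))
c=(far.mean(0)+near.mean(0))/2
d=near[0]-near[1]; d2=far[1]-far[0]
print(c, np.arctan2(-d[0],d[1]),np.arctan2(-d2[0],d2[1]))
for n,a,b in [("nearL",(272,212.5),(380.5,150)),("nearR",(348,240),(292,140.5)),("farL",(290,172),(376.5,198)),("farR",(363,197.5),(282,187)),
 ("leftN",(272.5,211.5),(383,163)),("leftF",(287,175.5),(379.5,200)),("rightF",(363,200),(282,185)),("rightN",(349,239),(290,152))]:
    print(n,*tri(a,b))
print("grip",onplane("top",[(424.5+4,228.5),(428.5+0,256)],.075+.014))
print(tri((429.5,229),(203.5,196)),tri((429.5,257),(203.5,170)))
print("mat",onplane("top",[(401,216.5),(441,216.5),(442.5,317.5-50),(403,319-50)],.003))
img=bot.read_camera("top")
E
```

```text
far bottom [[ 0.5671 -0.1543  0.    ]
 [ 0.6496  0.0575  0.    ]] near [[ 0.527   0.1012  0.    ]
 [ 0.4451 -0.1057  0.    ]] 0.22734902337580593 0.2225628131177334
[ 0.5472 -0.0253  0.    ] -0.3767866815927724 -0.37168132739299803
nearL [0.527  0.107  0.1929] 0.0039310662959823875
nearR [ 0.4422 -0.1073  0.1884] 0.00027362944430048
farL [0.6529 0.0582 0.1688] 0.001734871431957118
farR [ 0.5693 -0.1565  0.1663] 7.61699630910629e-05
leftN [0.5378 0.1124 0.153 ] 0.0004616115399913636
leftF [0.6474 0.0691 0.1499] 0.002212180869701489
rightF [ 0.5621 -0.1558  0.1651] 0.0008558834203096768
rightN [ 0.4491 -0.1134  0.1531] 0.0039027854228499653
grip [[ 0.4823 -0.3588  0.089 ]
 [ 0.3978 -0.3539  0.089 ]]
(array([ 0.4826, -0.3625,  0.0753]), np.float64(0.0038057459809605803)) (array([ 0.3955, -0.356 ,  0.0798]), np.float64(0.004864502084876257))
mat [[ 0.5364 -0.2875  0.003 ]
 [ 0.5325 -0.4185  0.003 ]
 [ 0.3667 -0.413   0.003 ]
 [ 0.3663 -0.2854  0.003 ]]
```

```bash
cat >> h.py <<'E'
C=np.array([.547,-.025]); YAW=-.374
EX=np.array([np.cos(YAW),np.sin(YAW)]);EY=np.array([-EX[1],EX[0]])
def cw(x,y): return C+x*EX+y*EY
def rel(P,jaw=None):
    """shift in tool axes (mm) and turn (rad) to world TCP P, jaw(tool y) angle mod pi"""
    s=bot.get_state(); q=R.from_quat(s["tcp_rot"])
    d=q.inv().apply(np.array(P)-s["tool_pos"])*1000
    y=q.apply([0,1,0]); a=np.arctan2(y[1],y[0])
    t=0 if jaw is None else -((jaw-a+np.pi/2)%np.pi-np.pi/2)
    return np.round(d,1),round(t,3)
def carton(): # tcp in carton frame, mm
    p=bot.get_state()["tool_pos"]; d=p[:2]-C
    return np.round(np.r_[d@EX,d@EY,p[2]]*1000,1)
E
python3 - <<'E'
from h import *
print("tips",bot.tips_ahead)
for n,p,z in [("jar",(257,270),.058),("tray",(208,238),.04),("fa",(224,167),.095),("fb",(279,140),.085),("spray",(401,150),.175),("box",(333,135),.06),("marker",(373,264),.016)]:
    w=onplane("top",[p],z)[0]; d=w[:2]-C; print(n,w.round(3),"carton",(d@EX).round(3),(d@EY).round(3))
print(carton(), rel([*cw(0,.17),.23],YAW), rel([*cw(0,.17),.142],YAW))
E
```

```text
tips 0.017
jar [0.372 0.173 0.058] carton -0.235 0.121
tray [0.479 0.333 0.04 ] carton -0.194 0.308
fa [0.695 0.272 0.095] carton 0.03 0.331
fb [0.781 0.098 0.085] carton 0.173 0.2
spray [ 0.709 -0.275  0.175] carton 0.242 -0.174
box [ 0.801 -0.074  0.06 ] carton 0.254 0.047
marker [ 0.384 -0.189  0.016] carton -0.091 -0.212
[-585.3  469.5  247.5] (array([-551.2, -358.3,   18.1]), np.float64(-1.467)) (array([-551.2, -358.1,  106.1]), np.float64(-1.467))
```

```bash
python3 -m creep '[[0,[-140,-90,10],0.42],[0,[-140,-90,10],0.42],[0,[-140,-90,10],0.42],[0,[-280,-180,18],0.84],[0,[-280,-180,18],0.84],[0,[-280,-180,18],0.84],[0,[-420,-270,18],1.26],[0,[-420,-270,18],1.26],[0,[-420,-270,18],1.26],[0,[-551,-358,18],1.675],[0,[-551,-358,18],1.675],[0,[-551,-358,18],1.675],[0,[-551,-358,60],1.675],[0,[-551,-358,106],1.675],[0,[-551,-358,106],1.675]]' 30; python3 -c "
from h import *
print(carton(),rel([*cw(0,.17),.142],YAW),bot.get_state()['qpos'].round(2),bot.get_state()['grip_width'])
print(rel([*cw(0,.1),.142],YAW))"
```

```text
time_s: 1.65
tool_pos: [0.6065, 0.1299, 0.137]
tcp_rot: [0.828, 0.561, -0.005, -0.0]
wrist_force: [-0.5, 0.0, -0.6]
grip_width: -0.002
[ -1.2 165.9 137. ] (array([ 4.1,  1.1, -5. ]), np.float64(-0.005)) [-0.68  0.51  0.55  1.73 -0.3   1.   -0.4 ] -0.00210887301743134
(array([-65.9,   1.5,  -4.4]), np.float64(-0.005))
```

```bash
python3 -m creep '[[0,[-15,1,-5],0],[0,[-30,1,-5],0],[0,[-45,1,-5],0],[0,[-58,1,-5],0],[0,[-70,1,-5],0],[0,[-77,1,0],0],[0,[-82,1,6],0],[0,[-86,1,13],0],[0,[-89,1,20],0],[0,[-90,1,25],0],[0,[-90,1,27],0],[0,[-90,1,28],0],[0,[-90,1,28],0]]'; python3 -c "
from h import *
print(carton(),bot.get_state()['wrist_force'])
cv2.imwrite('pics/t1.png',bot.read_camera('top')[:,:,::-1]);im=bot.read_camera('scene')[:,:,::-1];crop(im,250,80,420,240,4,'s1.png')"
```

```text
time_s: 2.95
tool_pos: [0.5734, 0.0455, 0.11]
tcp_rot: [0.828, 0.561, -0.006, -0.0]
wrist_force: [-2.1, -0.6, 5.4]
grip_width: -0.002
[ -1.2  75.3 110. ] [-2.13329474 -0.60445868  5.40296368]
```

View pics/s1.png

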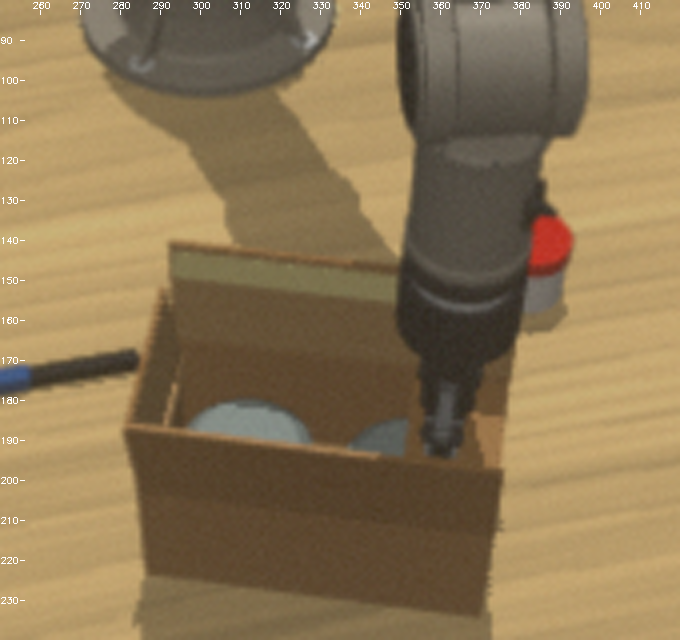

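The left flap is down flat: it is at (365,195) in the scene view, with 5 N under the tips. Next I'll cross over and fold in the right flap.

```bash
python3 -m creep '[[0,[0,1,-45],0],[0,[0,1,-90],0],[0,[-40,1,-92],0],[0,[-85,1,-92],0],[0,[-130,1,-92],0],[0,[-175,1,-92],0],[0,[-220,1,-92],0],[0,[-243,1,-92],0],[0,[-243,1,-92],0],[0,[-243,1,-60],0],[0,[-243,1,-30],0],[0,[-243,1,-30],0]]'; python3 -c "
from h import *
print(carton(),rel([*cw(0,-.1),.142],YAW))"
```

```text
time_s: 4.25
tool_pos: [0.4823, -0.178, 0.1387]
tcp_rot: [0.827, 0.562, -0.008, -0.003]
wrist_force: [-0.8, 0.4, -0.0]
grip_width: 0.002
[  -4.4 -166.1  138.7] (array([66. ,  4.1, -4. ]), np.float64(-0.004))
```

```bash
python3 -m creep '[[0,[15,3,-4],0],[0,[30,3,-4],0],[0,[45,3,-4],0],[0,[58,3,-4],0],[0,[70,3,-4],0],[0,[77,3,1],0],[0,[82,3,7],0],[0,[86,3,14],0],[0,[89,3,21],0],[0,[90,3,26],0],[0,[90,3,29],0],[0,[90,3,30],0],[0,[90,3,30],0]]'; python3 -c "
from h import *
print(carton(),bot.get_state()['wrist_force'])
im=bot.read_camera('scene')[:,:,::-1];crop(im,250,80,420,240,4,'s2.png')"
```

```text
time_s: 5.55
tool_pos: [0.5176, -0.0956, 0.1085]
tcp_rot: [0.827, 0.561, -0.008, -0.004]
wrist_force: [-4.0, 0.9, 9.9]
grip_width: -0.001
[ -1.6 -76.4 108.5] [-4.04209702  0.89953544  9.8777661 ]
```

View pics/s2.png

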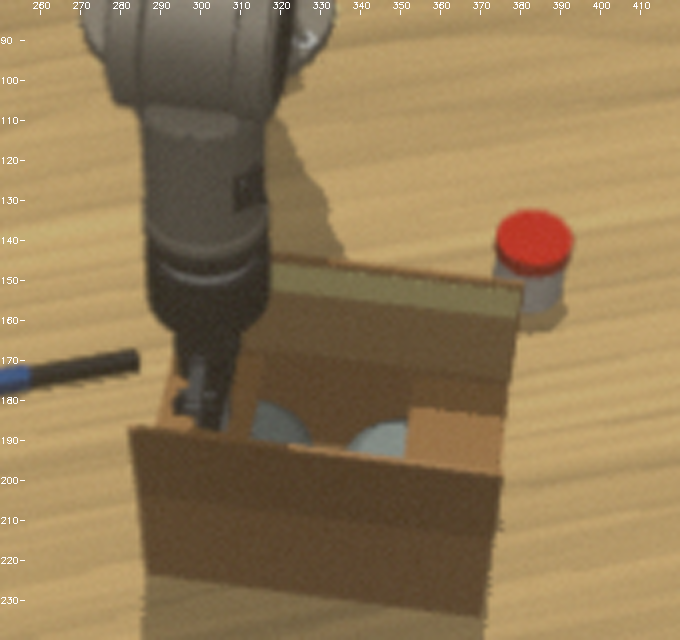

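Both end flaps are flat, left one at (378,212) on the crop. Next is the far flap.

```bash
python3 -m creep '[[0,[0,0,-50],0],[0,[0,0,-100],0],[0,[15,25,-112],0],[0,[38,62,-112],0],[0,[60,100,-112],0],[0,[76,128,-112],0],[0,[76,128,-112],0],[0,[76,128,-80],0],[0,[76,128,-50],0],[0,[76,128,-50],0]]'; python3 -c "
from h import *
print(carton(),rel([*cw(0.09,0),.157],YAW))"
```

```text
time_s: 6.6
tool_pos: [0.6612, -0.0718, 0.151]
tcp_rot: [0.828, 0.561, -0.012, -0.008]
wrist_force: [-1.1, 0.2, -0.6]
grip_width: -0.004
[123.4  -1.8 151. ] (array([  1.6, -33.5,  -5.1]), np.float64(-0.006))
```

```bash
python3 -m creep '[[0,[2,-15,-4],0],[0,[2,-30,-4],0],[0,[2,-44,-4],0],[0,[2,-56,-3],0],[0,[2,-68,-3],0],[0,[2,-79,-2],0],[0,[2,-85,3],0],[0,[2,-89,9],0],[0,[2,-94,17],0],[0,[2,-97,24],0],[0,[2,-99,31],0],[0,[2,-100,37],0],[0,[2,-100,40],0],[0,[2,-100,41],0],[0,[2,-100,41],0]]'; python3 -c "
from h import *
print(carton(),bot.get_state()['wrist_force'])
im=bot.read_camera('scene')[:,:,::-1];crop(im,250,80,420,240,4,'s3.png')"
```

```text
time_s: 8.1
tool_pos: [0.5678, -0.0329, 0.1133]
tcp_rot: [0.828, 0.561, -0.012, -0.008]
wrist_force: [-2.5, -0.1, 8.6]
grip_width: -0.005
[ 22.3   0.2 113.3] [-2.47947846 -0.10138971  8.62168676]
```

View pics/s3.png

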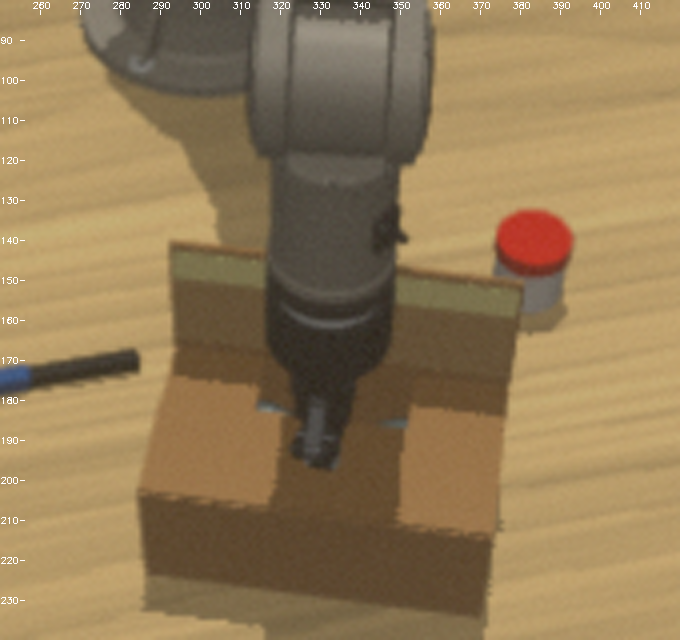

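The far flap is shut: its outer edge runs (287,203)–(373,214). The darker centre is the arm's shadow. Next is the near flap.

```bash
python3 -m creep '[[0,[0,0,-50],0],[0,[0,0,-100],0],[0,[0,0,-122],0],[0,[0,-40,-122],0],[0,[0,-85,-120],0],[0,[0,-125,-119],0],[0,[0,-142,-118],0],[0,[0,-142,-118],0],[0,[0,-142,-80],0],[0,[0,-142,-50],0],[0,[0,-142,-50],0]]'; python3 -c "
from h import *
print(carton(),rel([*cw(-0.09,0),.167],YAW),rel([*cw(0,0),.167],YAW))"
```

```text
time_s: 9.25
tool_pos: [0.4353, 0.0186, 0.1643]
tcp_rot: [0.828, 0.56, -0.016, -0.009]
wrist_force: [-0.9, -0.5, 0.2]
grip_width: 0.0
[-119.9   -0.3  164.3] (array([ 0.4, 29.8, -3.7]), np.float64(-0.007)) (array([  1. , 119.8,  -6.6]), np.float64(-0.007))
```

```bash
python3 -m creep '[[0,[0,15,-5],0],[0,[0,30,-6],0],[0,[0,45,-7],0],[0,[0,58,-7],0],[0,[0,72,-7],0],[0,[0,85,-8],0],[0,[0,90,-4],0],[0,[0,95,2],0],[0,[0,100,9],0],[0,[0,104,16],0],[0,[0,106,24],0],[0,[0,108,31],0],[0,[0,109,37],0],[0,[0,109,41],0],[0,[0,109,43],0],[0,[0,109,44],0],[0,[0,109,44],0]]'; python3 -c "
from h import *
print(carton(),bot.get_state()['wrist_force'])
p=bot.get_state()['tool_pos']; print(rel([p[0],p[1],.25]))"
```

```text
time_s: 10.95
tool_pos: [0.5348, -0.0222, 0.1176]
tcp_rot: [0.828, 0.56, -0.016, -0.009]
wrist_force: [-2.2, -0.9, 6.2]
grip_width: -0.001
[-12.4  -1.8 117.6] [-2.24891477 -0.92853072  6.23084125]
(array([  -2.2,   -4.3, -132.3]), 0)
```

```bash
python3 -m creep '[[0,[0,0,-45],0],[0,[0,0,-90],0],[0,[0,-3,-120],0],[0,[0,-3,-120],0]]'; python3 - <<'E'
from h import *
for cam in("top","scene"):
    im=cv2.imread(f"pics/{cam}0.png"); h=cv2.cvtColor(im,cv2.COLOR_BGR2HSV)
    m=cv2.inRange(h,(5,140,90),(14,255,255))
    x0,y0,x1,y1=(400,215,442,268) if cam=="top" else (185,160,235,225)
    k=np.zeros_like(m);k[y0:y1,x0:x1]=m[y0:y1,x0:x1]
    c=max(cv2.findContours(k,cv2.RETR_EXTERNAL,cv2.CHAIN_APPROX_NONE)[0],key=cv2.contourArea)
    r=cv2.minAreaRect(c); print(cam,r); 
    if cam=="top":
        P=onplane("top",cv2.boxPoints(r),.086); print(P.round(4),P.mean(0)); top=r[0]
        d=P-np.roll(P,1,0); print(np.linalg.norm(d,axis=1), np.arctan2(d[:,1],d[:,0]))
    else: print(tri(top,r[0]))
cv2.imwrite('pics/t4.png',bot.read_camera('top')[:,:,::-1]);im=bot.read_camera('scene')[:,:,::-1];crop(im,250,80,420,240,4,'s4.png')
crop(cv2.imread('pics/t4.png'),265,165,375,250,7,"c5.png")
E
```

```text
time_s: 11.35
tool_pos: [0.539, -0.021, 0.2421]
tcp_rot: [0.828, 0.56, -0.012, -0.007]
wrist_force: [0.6, -1.6, 0.4]
grip_width: -0.001
top ((429.1092224121094, 242.46615600585938), (29.121761322021484, 7.599392890930176), 86.8201675415039)
[[ 0.4842 -0.3471  0.086 ]
 [ 0.4848 -0.3707  0.086 ]
 [ 0.3951 -0.3703  0.086 ]
 [ 0.3946 -0.3469  0.086 ]] [ 0.43964882 -0.35876457  0.086     ]
[0.08964457 0.02364101 0.08972395 0.02342684] [-1.98291249e-03 -1.54660136e+00  3.13724367e+00  1.59185207e+00]
scene ((201.22561645507812, 182.53050231933594), (25.6201171875, 8.061501502990723), 83.6598129272461)
(array([ 0.4400454 , -0.36125204,  0.08044776]), np.float64(0.0029424700874047345))
```

View pics/s4.png

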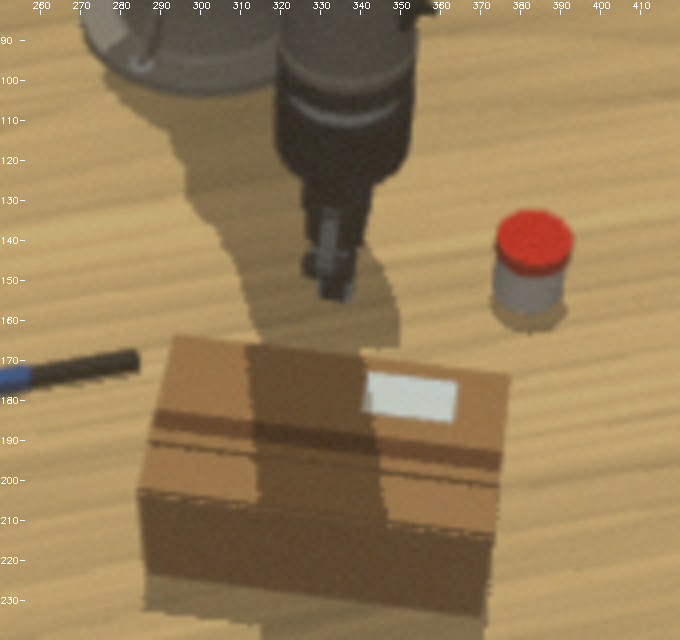

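View pics/t4.png

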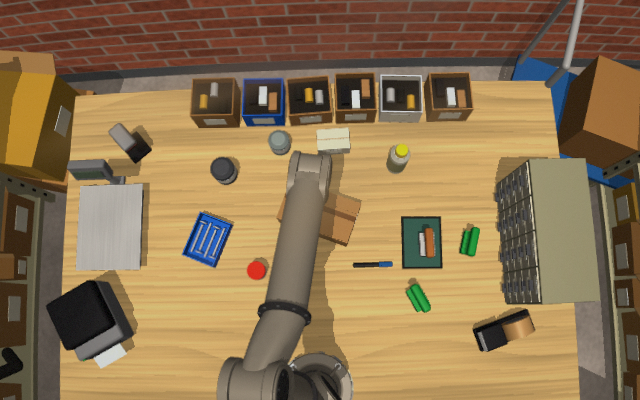

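All four flaps are down flat, with the dark band running (288,185)–(375,195) in the scene view. There are three roller-like tools in the top view: green at (470,241), green at (418,297), and the brown grip with steel carriage at (429,242) on the mat. The brown one fits, and it shows clearly in the enlarged crop c3.

```bash
python3 - <<'E'
from h import *
P=onplane("scene",[(288.3,185),(375.5,195)],.102)
for w in P: d=w[:2]-C; print("band",d@EX,d@EY)
print("decoy",onplane("top",[(459,254),(464,227)],.03))
print(rel([.44,-.36,.19],np.pi/2),rel([.44,-.36,.073],np.pi/2))
E
```

```text
band 0.011595090341361717 -0.113306911209783
band 0.008631730824841132 0.11581312480048975
decoy [[ 0.40581203 -0.46287483  0.03      ]
 [ 0.49174368 -0.48509737  0.03      ]]
(array([-350.2,   38.4,   52.1]), np.float64(1.19)) (array([-348.4,   42.2,  169.1]), np.float64(1.19))
```

```bash
python3 -m creep '[[60,[-45,5,0],0.15],[60,[-90,10,0],0.3],[60,[-135,15,10],0.45],[60,[-180,20,20],0.6],[60,[-225,25,30],0.75],[60,[-270,30,40],0.9],[60,[-315,35,50],1.05],[60,[-350,38,52],1.19],[60,[-350,38,52],1.19],[60,[-350,38,52],1.19]]'; python3 - <<'E'
from h import *
print(rel([.44,-.36,.19],np.pi/2),rel([.44,-.36,.073],np.pi/2),bot.get_state()["qpos"].round(2))
top=bot.read_camera('top')[:,:,::-1]; sc=bot.read_camera('scene')[:,:,::-1]
cv2.imwrite('pics/sc5.png',sc)
crop(sc,120,90,250,240,4,'s5.png');crop(sc,270,150,390,240,6,'s5b.png')
E
```

```text
time_s: 12.45
tool_pos: [0.4383, -0.3596, 0.1885]
tcp_rot: [1.0, -0.001, -0.019, 0.0]
wrist_force: [-0.0, 0.4, 0.3]
grip_width: 0.701
(array([ 1.7,  0.4, -1.6]), np.float64(-0.002)) (array([  6.2,   0.3, 115.3]), np.float64(-0.002)) [-0.14  0.5   1.    1.8  -0.43  1.12 -0.56]
```

View pics/s5.png

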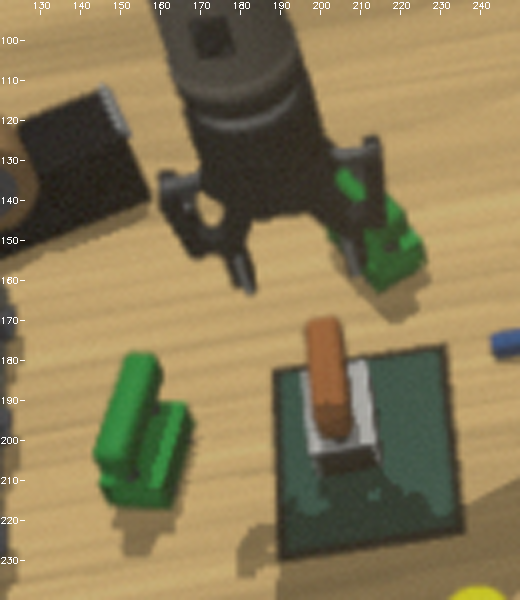

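View pics/s5b.png

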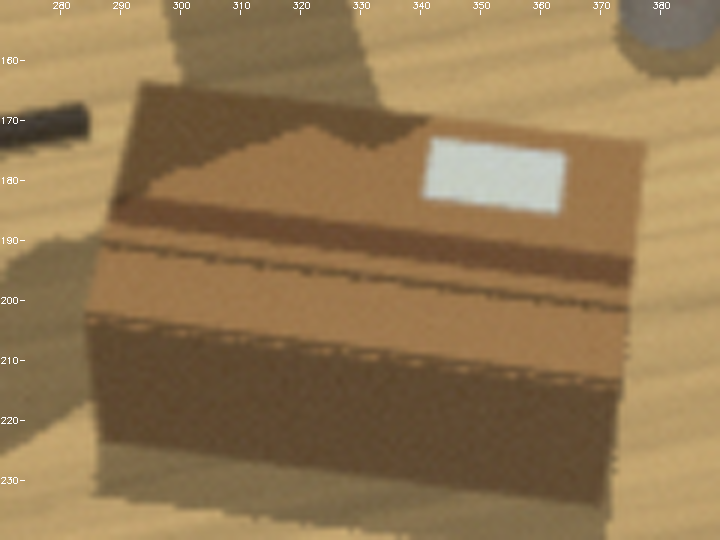

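The jaws hang over the mat straddling the brown grip. The band end centres at (288.7,185) and (375,195.2) fit the carton frame to within 1.6 mm. Now I'll descend and grip.

```bash
python3 -m creep '[[60,[2,0,25],0],[60,[3,0,50],0],[60,[4,0,75],0],[60,[5,0,95],0],[60,[6,0,108],0],[60,[6,0,115],0],[60,[6,0,115],0],[10,[6,0,115],0],[10,[6,0,115],0],[10,[6,0,115],0],[10,[6,0,115],0],[10,[6,0,115],0],[10,[6,0,115],0]]' 35; python3 - <<'E'
from h import *
s=bot.get_state();print(s["grip_width"]*85.4,s["wrist_force"])
E
```

```text
time_s: 13.85
tool_pos: [0.4424, -0.3589, 0.0749]
tcp_rot: [1.0, 0.001, -0.018, 0.001]
wrist_force: [-0.5, -0.9, 5.8]
grip_width: 0.303
25.895999923660714 [-0.49797513 -0.93095478  5.83299879]
```

```bash
python3 -m creep '[[10,[0,0,-10],0],[10,[0,0,-30],0],[10,[0,0,-60],0],[10,[0,0,-100],0],[10,[0,0,-140],0],[10,[0,0,-155],0],[10,[0,0,-155],0],[10,[0,0,-155],0]]'; python3 - <<'E'
from h import *
import h
s=bot.get_state();print(s["grip_width"]*85.4,s["wrist_force"])
im=bot.read_camera('scene')[:,:,::-1];crop(im,120,60,290,240,3,'s6.png')
h.YAW=-.368
print(rel([*cw(.010,.085),.225],-.368),rel([*cw(.010,.085),.19],-.368), carton())
E
```

```text
time_s: 14.65
tool_pos: [0.4471, -0.3572, 0.2278]
tcp_rot: [1.0, 0.001, -0.019, -0.0]
wrist_force: [-0.4, 1.2, -5.8]
grip_width: 0.298
25.438026381472838 [-0.37118802  1.24575934 -5.76587941]
(array([ 141.4, -407.2,   -2.7]), np.float64(-1.201)) (array([ 142.8, -407.1,   32.3]), np.float64(-1.201)) [  28.  -345.6  227.3]
```

View pics/s6.png

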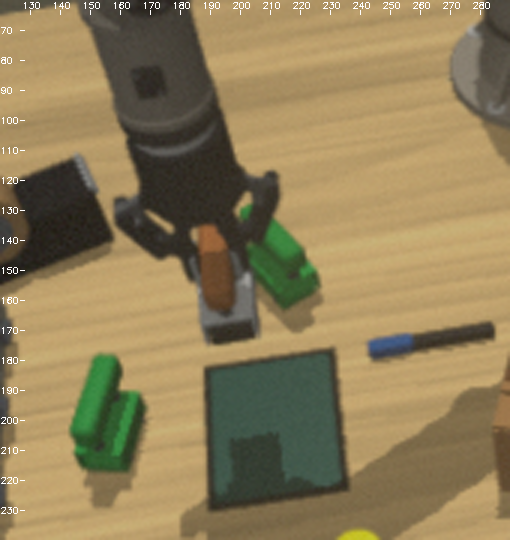

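```bash
python3 -m creep '[[10,[8,-25,0],-0.05],[10,[18,-55,0],-0.12],[10,[30,-90,0],-0.22],[10,[42,-125,0],-0.32],[10,[55,-160,0],-0.43],[10,[67,-195,0],-0.54],[10,[79,-230,0],-0.65],[10,[91,-265,-1],-0.76],[10,[103,-300,-1],-0.87],[10,[115,-335,-1],-0.98],[10,[127,-367,-2],-1.08],[10,[136,-392,-2],-1.16],[10,[141,-407,-2],-1.2],[10,[141,-407,-2],-1.2],[10,[141,-407,-2],-1.2],[10,[141,-407,-2],-1.2],[10,[141,-407,-2],-1.2]]'; python3 - <<'E'
from h import *
import h
s=bot.get_state();print(s["grip_width"]*85.4,s["wrist_force"])
p=s["tool_pos"]
print(rel([*cw(.010,.086),.18],-.368),rel([*cw(.010,.086),.172],-.368),rel([*cw(.010,-.086),.172],-.368), carton())
crop(bot.read_camera('scene')[:,:,::-1],260,60,420,240,4,'s7.png')
E
```

```text
time_s: 16.4
tool_pos: [0.5865, 0.0482, 0.2244]
tcp_rot: [0.826, 0.564, -0.016, -0.011]
wrist_force: [-0.6, 0.3, -4.3]
grip_width: 0.294
25.126848341223933 [-0.60871414  0.2641729  -4.27487891]
(array([ 4. ,  1.6, 44.3]), np.float64(-0.004)) (array([ 4.1,  1.9, 52.3]), np.float64(-0.004)) (array([-167.9,    1.6,   54.7]), np.float64(-0.004)) [ 10.   82.6 224.4]
```

View pics/s7.png

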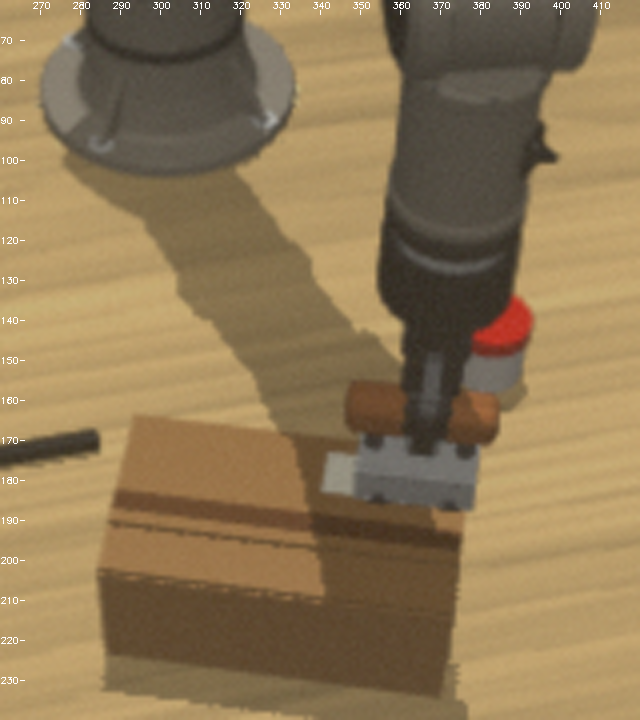

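```bash
python3 -m creep '[[10,[4,2,15],0],[10,[4,2,30],0],[10,[4,2,40],0],[10,[4,2,46],0],[10,[4,2,48],0],[10,[4,2,49],0],[10,[4,2,50],0],[10,[4,2,50],0],[10,[4,2,50],0]]'; python3 - <<'E'
from h import *
s=bot.get_state();print(s["wrist_force"],carton())
E
```

```text
time_s: 17.35
tool_pos: [0.5883, 0.0517, 0.1748]
tcp_rot: [0.825, 0.564, -0.015, -0.011]
wrist_force: [0.2, 0.4, -3.8]
grip_width: 0.299
[ 0.20907278  0.38765503 -3.79407489] [ 10.4  86.5 174.8]
```

```bash
python3 -m creep '[[10,[0,0,1],0],[10,[0,0,1.5],0],[10,[0,0,2],0],[10,[0,0,2],0],[10,[0,0,2],0]]'; python3 - <<'E'
from h import *
s=bot.get_state();print(s["wrist_force"],carton())
E
```

```text
time_s: 17.85
tool_pos: [0.5884, 0.0518, 0.1732]
tcp_rot: [0.825, 0.564, -0.015, -0.011]
wrist_force: [-1.3, 0.2, 1.1]
grip_width: 0.297
[-1.33501431  0.18144508  1.07696778] [ 10.5  86.6 173.2]
```

```bash
python3 -m creep '[[10,[0,0,0.7],0],[10,[0,0,1.3],0],[10,[0,0,1.3],0],[10,[0,0,1.3],0]]'; python3 - <<'E'
from h import *
s=bot.get_state();print(s["wrist_force"],carton())
z=s["tool_pos"][2]
print(rel([*cw(.010,-.084),z],-.37))
E
```

```text
time_s: 18.25
tool_pos: [0.5885, 0.0519, 0.1723]
tcp_rot: [0.825, 0.564, -0.015, -0.011]
wrist_force: [-1.8, -0.1, 2.9]
grip_width: 0.3
[-1.80515792 -0.11669612  2.91010095] [ 10.5  86.7 172.3]
(array([-170.7,   -0.9,    2.1]), np.float64(-0.002))
```

```bash
python3 -m creep '[[10,[0,0,1],0],[10,[0,0,1.2],0],[10,[-1,0,1.3],0],[10,[-2,0,1.3],0],[10,[-3.5,0,1.3],0],[10,[-5,0,1.3],0],[10,[-6.5,0,1.3],0],[10,[-8,0,1.3],0]]'; python3 - <<'E'
from h import *
s=bot.get_state();print(s["wrist_force"],carton())
z=s["tool_pos"][2]
print(rel([*cw(.010,-.084),z],-.37))
E
```

```text
time_s: 19.05
tool_pos: [0.5858, 0.045, 0.1716]
tcp_rot: [0.825, 0.564, -0.014, -0.011]
wrist_force: [-3.1, 0.8, 5.8]
grip_width: 0.3
[-3.09089711  0.79636323  5.80576866] [ 10.6  79.3 171.6]
(array([-163.3,   -1. ,    1.8]), np.float64(-0.001))
```

```bash
python3 -m creep '[[10,[-1.5,0,0.6],0],[10,[-3,0,0.6],0],[10,[-4.5,0,0.6],0],[10,[-6,0,0.7],0],[10,[-7.5,0,0.7],0],[10,[-9,0,0.7],0],[10,[-10.5,0,0.7],0],[10,[-12,0,0.7],0],[10,[-13.5,0,0.7],0],[10,[-15,0,0.8],0],[10,[-16.5,0,0.8],0],[10,[-18,0,0.8],0]]'; python3 - <<'E'
from h import *
s=bot.get_state();print(s["wrist_force"],carton())
z=s["tool_pos"][2]
print(rel([*cw(.010,-.084),z],-.37))
E
```

```text
time_s: 20.25
tool_pos: [0.5798, 0.0287, 0.1717]
tcp_rot: [0.825, 0.565, -0.014, -0.012]
wrist_force: [-2.1, 1.5, 5.2]
grip_width: 0.297
[-2.11983166  1.4506654   5.18619598] [ 10.9  62.  171.7]
(array([-146. ,   -1.4,    1.4]), np.float64(-0.001))
```

```bash
python3 -m creep '[[10,[-1.5,0,0.7],0],[10,[-3,0,0.7],0],[10,[-4.5,0,0.7],0],[10,[-6,-0.1,0.7],0],[10,[-7.5,-0.1,0.8],0],[10,[-9,-0.1,0.8],0],[10,[-10.5,-0.1,0.8],0],[10,[-12,-0.2,0.8],0],[10,[-13.5,-0.2,0.8],0],[10,[-15,-0.2,0.9],0],[10,[-16.5,-0.3,0.9],0],[10,[-18,-0.3,0.9],0],[10,[-19.5,-0.3,0.9],0],[10,[-21,-0.4,0.9],0],[10,[-22.5,-0.4,0.9],0],[10,[-24,-0.4,0.9],0],[10,[-25.5,-0.4,1],0],[10,[-27,-0.4,1],0],[10,[-28.5,-0.5,1],0],[10,[-30,-0.5,1],0]]'; python3 - <<'E'
from h import *
s=bot.get_state();print(s["wrist_force"],carton())
z=s["tool_pos"][2]
print(rel([*cw(.010,-.084),z],-.37))
E
```

```text
time_s: 22.25
tool_pos: [0.5692, 0.0012, 0.1717]
tcp_rot: [0.825, 0.565, -0.013, -0.011]
wrist_force: [-2.3, 0.7, 6.8]
grip_width: 0.301
[-2.28475831  0.73942372  6.8049882 ] [ 11.1  32.5 171.7]
(array([-116.5,   -1.5,    1. ]), np.float64(-0.0))
```

```bash
python3 -m creep '[[10,[-1.5,-0.1,0.6],0],[10,[-3,-0.1,0.6],0],[10,[-4.5,-0.2,0.6],0],[10,[-6,-0.2,0.6],0],[10,[-7.5,-0.3,0.6],0],[10,[-9,-0.3,0.6],0],[10,[-10.5,-0.4,0.7],0],[10,[-12,-0.5,0.7],0],[10,[-13.5,-0.5,0.7],0],[10,[-15,-0.6,0.7],0],[10,[-16.5,-0.6,0.7],0],[10,[-18,-0.7,0.7],0],[10,[-19.5,-0.7,0.7],0],[10,[-21,-0.8,0.8],0],[10,[-22.5,-0.8,0.8],0],[10,[-24,-0.9,0.8],0],[10,[-25.5,-0.9,0.8],0],[10,[-27,-1,0.8],0],[10,[-28.5,-1,0.8],0],[10,[-30,-1,0.8],0]]'; python3 - <<'E'
from h import *
s=bot.get_state();print(s["wrist_force"],carton())
z=s["tool_pos"][2]
print(rel([*cw(.010,-.084),z],-.37))
E
```

```text
time_s: 24.25
tool_pos: [0.5583, -0.0263, 0.1718]
tcp_rot: [0.825, 0.565, -0.012, -0.011]
wrist_force: [-0.1, 1.5, 5.7]
grip_width: 0.298
[-0.12866843  1.49077504  5.68637214] [ 11.    2.9 171.8]
(array([-86.9,  -1.3,   0.6]), np.float64(-0.0))
```

```bash
python3 -m creep '[[10,[-1.5,-0.1,0.6],0],[10,[-3,-0.1,0.6],0],[10,[-4.5,-0.2,0.6],0],[10,[-6,-0.3,0.6],0],[10,[-7.5,-0.3,0.7],0],[10,[-9,-0.4,0.7],0],[10,[-10.5,-0.5,0.7],0],[10,[-12,-0.5,0.7],0],[10,[-13.5,-0.6,0.7],0],[10,[-15,-0.7,0.7],0],[10,[-16.5,-0.7,0.7],0],[10,[-18,-0.8,0.8],0],[10,[-19.5,-0.9,0.8],0],[10,[-21,-0.9,0.8],0],[10,[-22.5,-1,0.8],0],[10,[-24,-1.1,0.8],0],[10,[-25.5,-1.1,0.8],0],[10,[-27,-1.2,0.8],0],[10,[-28.5,-1.3,0.8],0],[10,[-30,-1.3,0.8],0]]'; python3 - <<'E'
from h import *
s=bot.get_state();print(s["wrist_force"],carton())
z=s["tool_pos"][2]
print(rel([*cw(.010,-.084),z],-.37))
crop(bot.read_camera('scene')[:,:,::-1],260,60,420,240,4,'s8.png')
E
```

```text
time_s: 26.25
tool_pos: [0.5473, -0.054, 0.1719]
tcp_rot: [0.825, 0.565, -0.011, -0.01]
wrist_force: [-0.0, 0.6, 5.0]
grip_width: 0.296
[-7.68109994e-04  5.68986436e-01  4.97999072e+00] [ 10.9 -26.9 171.9]
(array([-57.1,  -1.1,   0.4]), np.float64(-0.0))
```

View pics/s8.png

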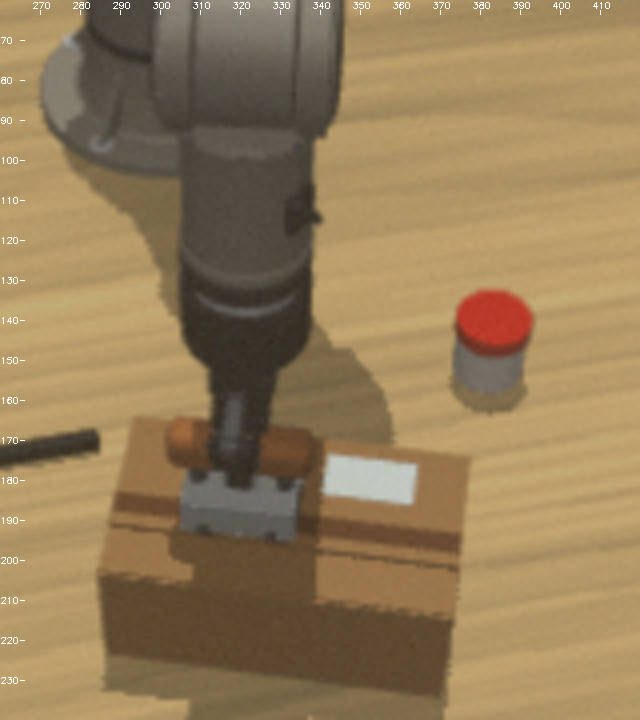

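The roller is running on the band at (320,193) in the scene view, pressing with about 9.3 N. I'll continue to the right end.

```bash
python3 -m creep '[[10,[-1.5,-0.1,0.8],0],[10,[-3,-0.1,0.8],0],[10,[-4.5,-0.2,0.8],0],[10,[-6,-0.3,0.8],0],[10,[-7.5,-0.3,0.8],0],[10,[-9,-0.4,0.8],0],[10,[-10.5,-0.5,0.8],0],[10,[-12,-0.5,0.8],0],[10,[-13.5,-0.6,0.9],0],[10,[-15,-0.7,0.9],0],[10,[-16.5,-0.7,0.9],0],[10,[-18,-0.8,0.9],0],[10,[-19.5,-0.9,0.9],0],[10,[-21,-0.9,0.9],0],[10,[-22.5,-1,0.9],0],[10,[-24,-1.1,0.9],0],[10,[-25.5,-1.1,0.9],0],[10,[-27,-1.2,0.9],0],[10,[-28.5,-1.3,0.9],0],[10,[-30,-1.3,0.9],0]]'; python3 - <<'E'
from h import *
s=bot.get_state();print(s["wrist_force"],carton())
z=s["tool_pos"][2]
print(rel([*cw(.010,-.084),z],-.37))
E
```

```text
time_s: 28.3
tool_pos: [0.5361, -0.0823, 0.1718]
tcp_rot: [0.825, 0.565, -0.01, -0.009]
wrist_force: [0.1, 0.6, 4.2]
grip_width: 0.296
[0.06613878 0.57292261 4.16919233] [ 10.8 -57.3 171.8]
(array([-26.7,  -0.9,   0.2]), np.float64(-0.0))
```

```bash
python3 -m creep '[[10,[-1.5,-0.1,0.9],0],[10,[-3,-0.1,1],0],[10,[-4.5,-0.2,1],0],[10,[-6,-0.3,1],0],[10,[-7.5,-0.3,1],0],[10,[-9,-0.4,1],0],[10,[-10.5,-0.5,1],0],[10,[-12,-0.5,1],0],[10,[-13.5,-0.6,1],0],[10,[-15,-0.7,1],0],[10,[-16.5,-0.7,1],0],[10,[-18,-0.8,1],0],[10,[-19.5,-0.9,1],0],[10,[-21,-0.9,1],0],[10,[-22.5,-1,1],0],[10,[-24,-1,1],0],[10,[-25.5,-1,1],0],[10,[-27,-1,1],0],[10,[-27.5,-1,1],0],[10,[-27.5,-1,1],0]]'; python3 - <<'E'
from h import *
s=bot.get_state();print(s["wrist_force"],carton())
z=s["tool_pos"][2]
print(rel([.4424,-.3589,.225],np.pi/2))
E
```

```text
time_s: 30.3
tool_pos: [0.526, -0.1082, 0.1714]
tcp_rot: [0.825, 0.565, -0.009, -0.008]
wrist_force: [0.8, -0.3, 5.1]
grip_width: 0.294
[ 0.80529771 -0.34049639  5.06360239] [ 10.8 -85.1 171.4]
(array([-264.3,   11.6,  -52.2]), np.float64(1.2))
```

The pass is complete. Now I'll lift off and carry the roller back to the mat.

```bash
python3 -m creep '[[10,[0,0,-5],0],[10,[0,0,-20],0],[10,[0,0,-45],0],[10,[-15,1,-55],0.05],[10,[-45,2,-55],0.15],[10,[-80,3,-54],0.28],[10,[-115,4,-54],0.42],[10,[-150,6,-53],0.57],[10,[-185,8,-53],0.72],[10,[-215,9,-52],0.87],[10,[-243,10,-52],1.02],[10,[-258,11,-52],1.13],[10,[-264,11.5,-52],1.2],[10,[-264,11.5,-52],1.2],[10,[-264,11.5,-52],1.2],[10,[-264,11.5,-52],1.2]]'; python3 - <<'E'
from h import *
s=bot.get_state();print(s["wrist_force"],s["grip_width"]*85.4)
for z in(.225,.085,.075): print(rel([.4424,-.3589,z],np.pi/2))
crop(bot.read_camera('scene')[:,:,::-1],120,60,290,240,3,'s9.png')
E
```

```text
time_s: 31.9
tool_pos: [0.4424, -0.3578, 0.2246]
tcp_rot: [1.0, 0.001, -0.012, -0.002]
wrist_force: [0.0, 0.3, -4.4]
grip_width: 0.299
[ 0.023348    0.34264433 -4.3541256 ] 25.511186600188058
(array([-0.1,  1.1, -0.4]), np.float64(0.002))
(array([  3.4,   1.6, 139.5]), np.float64(0.002))
(array([  3.6,   1.6, 149.5]), np.float64(0.002))
```

View pics/s9.png

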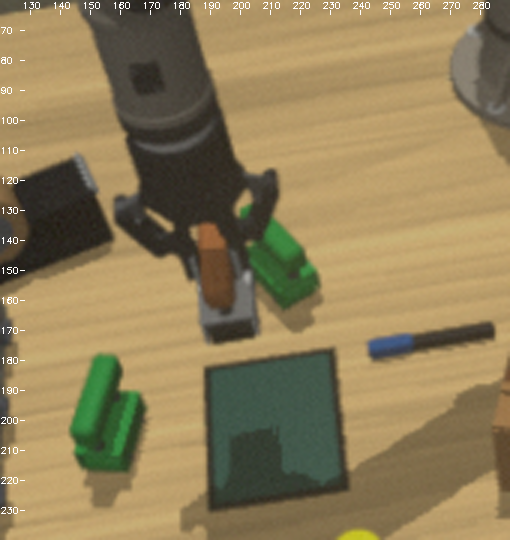

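The roller hangs over its old place; the mat spans (188..236,177..228) in the scene view.

```bash
python3 -m creep '[[10,[1,1,30],0],[10,[2,1.5,70],0],[10,[3,1.5,105],0],[10,[3,1.5,130],0],[10,[3.5,1.5,142],0],[10,[3.5,1.5,146],0],[10,[3.5,1.5,148],0],[10,[3.5,1.5,149],0],[10,[3.5,1.5,149.5],0],[10,[3.5,1.5,149.5],0],[10,[3.5,1.5,149.5],0]]'; python3 - <<'E'
from h import *
s=bot.get_state();print(s["wrist_force"],s["tool_pos"])
E
```

```text
time_s: 33.05
tool_pos: [0.4428, -0.3589, 0.0756]
tcp_rot: [1.0, 0.001, -0.012, -0.002]
wrist_force: [0.1, 0.6, -4.5]
grip_width: 0.301
[ 0.08166194  0.61520185 -4.50839263] [ 0.44275035 -0.35891622  0.07560669]
```

```bash
python3 -m creep '[[10,[0,0,0.7],0],[10,[0,0,1.4],0],[10,[0,0,1.8],0],[10,[0,0,1.8],0],[10,[0,0,1.8],0]]'
```

```text
time_s: 33.55
tool_pos: [0.4433, -0.3594, 0.0749]
tcp_rot: [1.0, 0.001, -0.011, -0.001]
wrist_force: [-0.3, 2.1, 4.8]
grip_width: 0.299
```

```bash
python3 -m creep '[[10,[0,0,-0.3],0],[30,[0,0,-0.3],0],[40,[0,0,-0.3],0],[60,[0,0,-0.3],0],[60,[0,0,-0.3],0],[60,[0,0,-0.3],0],[60,[0,0,-0.3],0]]'; python3 - <<'E'
from h import *
s=bot.get_state();print(s["wrist_force"],s["grip_width"]*85.4)
crop(bot.read_camera('scene')[:,:,::-1],120,60,290,240,3,'s10.png')
E
```

```text
time_s: 34.25
tool_pos: [0.4433, -0.3594, 0.0752]
tcp_rot: [1.0, 0.001, -0.011, -0.001]
wrist_force: [0.5, 0.8, -0.6]
grip_width: 0.701
[ 0.48175648  0.80919035 -0.57396386] 59.87141253790365
```

View pics/s10.png

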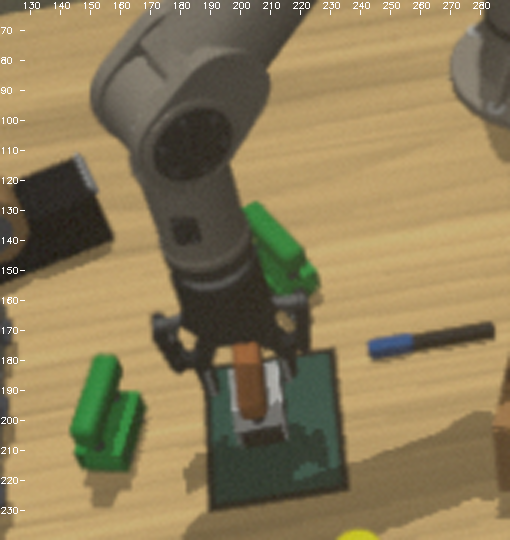

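The roller is standing free between the open jaws. Now I'll lift straight up to clear it, then check.

```bash
python3 -m creep '[[60,[0,0,-15],0],[60,[0,0,-40],0],[60,[0,0,-80],0],[60,[0,0,-120],0],[60,[0,0,-160],0],[60,[-30,0,-165],0],[60,[-60,0,-165],0],[60,[-60,0,-165],0]]'; python3 - <<'E'
from h import *
a=bot.read_camera('scene')[:,:,::-1].copy();b=bot.read_camera('top')[:,:,::-1].copy()
cv2.imwrite('pics/sf.png',a);cv2.imwrite('pics/tf.png',b); crop(a,120,110,400,240,2,'sfc.png')
crop(a,260,140,400,240,5,'sfd.png')
E
```

```text
time_s: 35.1
tool_pos: [0.3822, -0.3614, 0.243]
tcp_rot: [1.0, -0.002, -0.011, -0.002]
wrist_force: [0.1, 0.5, -0.6]
grip_width: 0.704
```

View pics/sf.png

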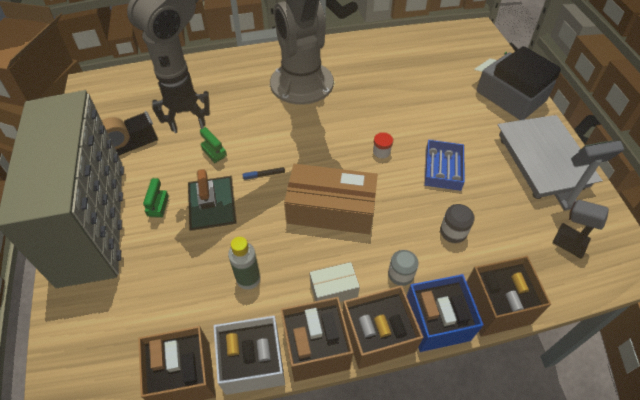

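View pics/tf.png

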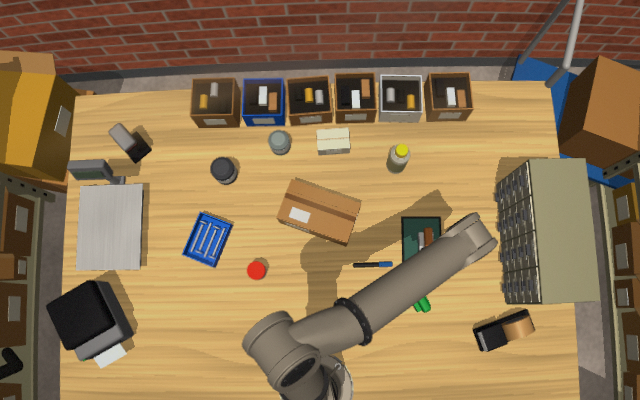

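View pics/sfd.png

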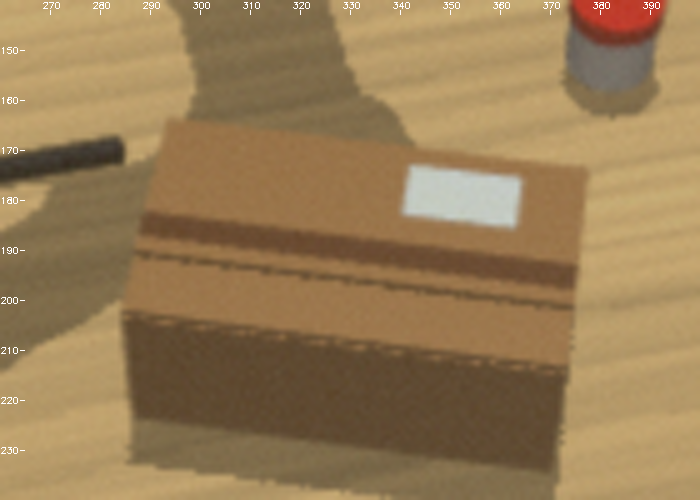

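The carton is flat and shut, at (332,195) in the scene view. The roller stands on the mat at (204,190), and the bystanders sit where they did at the start.

```bash
python3 -c "
from rig import bot
print(bot.hand_in())"
```

```text
the job is handed in; nothing more can be done
None
```

The carton is closed and its lap rolled down. The roller is back on its mat, and I handed the job in at about 35 s of the 72 s allowed.

- **Flaps:** I folded left, right, far, then near, pressing each flat with about 5–10 N. The last picture shows the top flat and all flaps shut.
- **Rolling:** The roller went along the dark band from left to right, from about y = +84 to -87 mm in the carton's frame, at about 15 mm/s. It stayed within about 1 mm of the band's middle line. At each check the press was about 8.5–11 N, allowing for the tool's weight. It was lowest, about 8.5 N, near y = -60 mm. Over the first few millimetres it was still building up to 10 N, and I did not measure it there.
- **Last checks:** The roller stands on the mat at its starting place. By eye against the first pictures, the bystanders and the green look-alikes had not moved. In the final top view the arm hid part of the look-alikes, but the scene view shows both.
- **Disagreements:** The tool leaned up to about 2° through the job, which these moves cannot correct. Separate measurements of the carton's turn differed by about 0.015 rad, so I steered by the middle value.

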